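# Snug the mail divider up to the parcel and tighten its wing nut

### The job

A parcel stands loose in the white mail organizer: with a fingertip, push the sliding steel divider back until the parcel stands snug between it and the back panel, and then turn the wing nut on the divider's foot clockwise until it is tight, by pushing its wings round with the fingertip, stroke after stroke. Pinch nothing and lift nothing, and leave the front bin and everything else lying about as it is.

Things in the scene. Friction and masses are not known exactly. Their poses are not given: they have to be found in the camera images.
- organizer: white steel mail organizer, fixed. Origin on the console top under its middle; z up, x from its front bin to its back panel (the way the divider slides), y to its own left. All offsets told here are in this frame, in mm. Cheeks (side walls) at y = +-147, 150 high; front wall at x = -60, 115 high; inner floor at z = 10; nothing above z = 194
- back_panel_top (a point): middle of the back panel's top edge (x = 110, y = 0, z = 194); the panel's inner face is at x = 108
- left_flange (a point): middle of the left cheek's top flange: level strip with a lengthwise slot, top at z = 150, from y = 149 to 193 and x = -61 to 111, on which the divider's foot slides. The right cheek has a plain flange out to y = -170
- divider (a joint): travel (m) of the sliding steel divider, an upright plate 3 thick across the bay between the cheeks, z = 14 to 185. At value v its middle plane is at x = 10.5 mm + v; it grows as the divider is pushed back (+x). Starts at 0 to 0.034, slides stiffly (about 5 N) and stays where it is left; reads 0.060 when the parcel is snug between it and the back panel, and stops there
- divider_top (a point): middle of the divider's top edge, on its front side (y = 0, z = 185, 3 mm in front of the plate's middle plane); moves with the divider
- foot_top (a point): on the divider's flat foot, at the nut's axis: top of the washer (z = 154). The foot (its top at z = 152.5) lies on the left flange and reaches 60 forward from the plate; behind it the plate goes on over the flange to y = 193, but only 170.5 high there. Moves with the divider
- wing_nut (a joint): turn (rad) of the steel wing nut on its upright stud; grows clockwise seen from above (tightening). At 9.42 (3 pi, firm stop) it is tight; it starts at 0.2 to 3.0. At 0, at each half turn and so also when tight, its wings lie along organizer y, parallel to the divider. Turns easily (0.02 N m), stays where it is left, sinks 1.9 mm over the whole travel
- nut_mid (a point): on the nut's upright axis, half-way up its wings (z about 170). The axis is at y = 171, 34 in front of the divider's middle plane, and moves with it. Wings: two opposite round upright ears, 23 high, 7 thick, reaching 28 from the axis, from about z = 158 to 181 (1.9 higher when loosest); hub radius 10.5; stud tip at z = 178
- push_faces: the half thickness of each wing on the side that is pushed to turn the nut clockwise. Origin on the nut's axis at the hub's underside; turns with the nut; its y runs along the wings. The wing towards its +y has its push side facing its -x, the wing towards its -y has it facing its +x
- back_faces: the other half thickness of each wing (same origin and axes as push_faces)
- parcel: flat cardboard parcel, 36 thick (its x) x 230 wide (its y) x 160 high, 0.25 to 0.5 kg, standing loose on edge on the organizer's floor behind the divider; origin at the centre of its underside
- parcel_mid (a point): centre of the parcel, 80 above its underside. Snug against the back panel it is at organizer x = 90
- bin_lip (a point): middle of the top lip of the tilt-out front bin, 298 wide, 104 high, hinged along its lower front edge at x = -118, z = 12, standing tilted towards the robot by 0 to 0.35 rad
- glasses_case_mid (a point): closed black hard-shell glasses case, 52 x 150 x 36, lying on the floor of the front letter bay between front wall and divider (its centre)
- fob_mid (a point): black rubberized car fob, 70 x 38 x 14, lying left of the organizer (its centre)
- coaster_mid (a point): round ceramic coaster, diameter 100, 8 high, right of the organizer (its centre)
- pen_mid (a point): aluminium pen, 130 long, diameter 10, lying along the right side of the organizer (its centre)
- wedge_mid (a point): grey plastic door wedge, 96 x 40 x up to 28, right of the organizer (its centre)
- key_bowl_mid (a point): small glazed ceramic bowl, rim diameter 110, 40 high, left of the organizer (its centre)
- torch_mid (a point): dark metal pocket torch standing on its head, diameter 34, 100 high, left of the organizer (its centre)
Mind the look-alikes: they are no part of the job. Leave any purple look-alike of the parcel alone.

How it is judged:
On the way, in this order (a step that is already met when the one before it is completed fails the run):
1. the divider holds the parcel snug against the back panel while the wing nut is still loose (value of joint divider above 0.056 m and x of parcel_mid in the frame of organizer above 0.086 m and angle between parcel_mid's own z axis and vertical below 0.06 rad and value of joint wing_nut below 8.5 rad), for 0.2 s.
2. the wing nut is tight, with the divider still snug (value of joint divider above 0.056 m and x of parcel_mid in the frame of organizer above 0.086 m and angle between parcel_mid's own z axis and vertical below 0.06 rad and value of joint wing_nut above 9.1 rad), for 0.2 s.
At the end, for the whole second after the job is handed in: The divider is within 4 mm of snug (its joint above 0.056), the parcel upright (within 0.06 rad) and within 4 mm of the back panel, the wing nut within 0.3 rad of its tight stop, all at rest; the front bin's lip has moved less than 20 mm and every other thing less than 30 mm (all of step 2 and linear speed of parcel below 0.02 m/s and velocity of joint wing_nut between -0.1 and 0.1 rad/s and distance of bin_lip from where it was at the start of the episode below 0.02 m and not (distance of glasses_case_mid from where it was at the start of the episode above 0.03 m) and not (distance of fob_mid from where it was at the start of the episode above 0.03 m) and not (distance of coaster_mid from where it was at the start of the episode above 0.03 m) and not (distance of pen_mid from where it was at the start of the episode above 0.03 m) and not (distance of wedge_mid from where it was at the start of the episode above 0.03 m) and not (distance of key_bowl_mid from where it was at the start of the episode above 0.03 m) and not (distance of torch_mid from where it was at the start of the episode above 0.03 m)); the robot touches nothing.
It fails at once if the wing nut is pinched (its wings loaded from both sides at once) (contact force between the fingers and push_faces above 4 N and contact force between the fingers and back_faces above 4 N).
It fails at once if the parcel is lifted or tipped over (height (world z) of parcel_mid above 0.105 m or angle between parcel_mid's own z axis and vertical above 0.35 rad).
It fails at once if the front bin is moved (distance of bin_lip from where it was at the start of the episode above 0.02 m).
It fails at once if a bystander is moved or lifted (distance of any of glasses_case_mid, fob_mid, coaster_mid, pen_mid, wedge_mid, key_bowl_mid, torch_mid from where it was at the start of the episode above 0.03 m).
It also fails if it takes over 58 s, if anything falls off the work surface, if the arm or the gripper's body presses on something with over 40 N, if the wrist force passes 120 N, or if a joint passes its speed limit or range.

### The arm

A 6-joint arm with a two-finger parallel gripper is mounted at the origin on the work surface. World frame = base frame: x ahead of the robot, y to its left, z up, the work surface at z = 0. Lengths are in m, angles in rad, forces in N, time in s.
With the tool pointing down it reaches from about 0.35 to 0.925 m from the base axis. Payload 6.4 kg.
Tool frame: the origin (TCP) lies at the centre of the arm's flange, where the gripper is bolted on; the fingertips stand 173 mm ahead of it and the grasp point (between the pads) lies 155 mm ahead of it; y points along the fingers, x is the direction in which the jaws open and shut, and the axes are right-handed (so a half turn about y gives the same grasp; the last joint's range is limited). The gripper opens to 85 mm and grips with 20 to 120 N. Pads are 22 mm wide; open, the fingers measure 114 mm over their backs; the gripper's body (76 mm by 85 mm) begins 54 mm behind the grasp point. The pads swing forward as they close: fully open they stand 13 mm farther back than shut.
Start: joints at [-1.284, 0.245, 1.558, -0, 1.339, -0.174], TCP at [0.289, -0.582, 0.405] pointing down, gripper open.
Joint ranges: [-3.13, 3.13], [-1.02, 2.26], [0.13, 2.54], [-0.95, 4.09], [0.21, 2.88], [-2.74, 2.74]. Speed limits (rad/s): [2.57, 2.57, 3.14, 3.14, 3.14, 3.14].

### API

Orientations are given as a 3x3 rotation matrix whose columns are the frame's x, y, z axes.
In Python, from workcell import bot gives the robot as it stands.
- The arm moves only by the shell command python3 -m pendant 'ROWS' [OPENING] [FORCE]. ROWS is JSON, a list of rows, each an object with "xyz": the shift along the tool's x, y, z normalised to -1 to 1, where 1 is 200 mm, a list of three; "dr": the turn, a rotation vector about the tool's x, y, z normalised to -1 to 1, where 1 is 45 degrees, a list of three. A call has 1 to 12 rows; each row shifts and turns the commanded pose from where the row before left it, along the tool's axes as they then stand; what a row does not reach is not made up. A row lasts 1/8 s, in which the tool goes at most 62.5 mm and 10.7 degrees, less where a joint would pass 70% of its speed; a pose out of reach is approached as far as the arm can. A call with a number of a shift or a turn outside -1 to 1 is refused whole. A call with a gripper value outside its range is refused whole. OPENING is the finger opening in mm, from 0 to 85.4, set as the call begins (- or left out, the last holds). The fingers move at their own pace and stop on an object; FORCE is the grip in N (left out, the last holds). Time passes only in rows, so rows that do not move let the fingers close. It gives the time, the measured TCP pose, the force and the opening at its end, in the units of the state.
- bot.read_state(): the state, without advancing time (a new reading comes with each control period).
- bot.camera(name): name is "side" or "top"; returns a dict with "pixels" (384x512x3 uint8, blue, green, red), "vertical_fov" (degrees; the focal length in pixels is half the picture's height over the tangent of half this angle, whatever the lens; pixels are square), "cx", "cy" (the principal point, pixels), "k1" (the pictures are not rectified: a ray, as slopes to the right and down, at radius r is drawn at 1 + k1 r^2 times it, then the intrinsics apply), "origin" and "rotation" of the camera in the world. Camera axes: x right, y down, z forward; pixel columns grow to the right and rows downward; lengths in m; the calibration is good to about 2 mm. A picture is of the moment at which its call begins. There is no depth.
- bot.close_job(): hands the job in, once; it reports no verdict.
The state is a dict: "time_s": time; "qpos": joint angles; "joint_vel": joint speeds; "effort": joint torques, N m; "tcp_pos": TCP position; "orientation": TCP orientation; "force": force on the tool from outside, world axes, zero at the start; "torque": the same for the moment, N m; "grip_width": finger opening in m.
Only numpy, scipy, OpenCV 4.12 (cv2) and the standard library are available. Lean on these libraries where they do the work, as an engineer would, in place of code of your own. Each camera call takes 0.05 s, during which the arm holds its last target.

## Working session

There is one attempt and no reset: what is moved stays moved. The work goes in short steps, Python scripts to look and compute and a shell command to move; the robot and the scene stay as the last step left them, time stands still between calls to the robot, and variables do not carry over. Pictures are saved under pics/ and viewed, and the job is handed in when it is done.

```bash
ls; mkdir -p pics
python3 - <<'E'
from workcell import bot
import cv2,numpy as np
s=bot.read_state(); print({k:np.round(v,3).tolist() for k,v in s.items()})
for n in("side","top"):
    c=bot.camera(n); cv2.imwrite(f"pics/{n}0.png",c["pixels"]); print(n,{k:np.round(v,4).tolist() for k,v in c.items() if k!="pixels"})
E
```

```text
pics
{'time_s': 0.0, 'qpos': [-1.284, 0.246, 1.559, 0.0, 1.339, -0.174], 'joint_vel': [-0.0, -0.0, 0.001, 0.001, -0.0, 0.0], 'effort': [-0.0, -42.95, -32.613, -0.0, 0.005, -0.0], 'tcp_pos': [0.289, -0.582, 0.404], 'orientation': [[0.445, -0.001, 0.896], [-0.896, 0.002, 0.445], [-0.002, -1.0, 0.0]], 'force': [-0.81, 0.295, -0.164], 'torque': [0.044, -0.016, 0.031], 'grip_width': 0.086}
side {'vertical_fov': 51.7084, 'cx': 249.0344, 'cy': 188.5199, 'k1': -0.0849, 'origin': [0.1134, 0.6976, 0.7152], 'rotation': [[-0.88, -0.2782, 0.3849], [-0.4743, 0.4723, -0.743], [0.0249, -0.8364, -0.5476]]}
top {'vertical_fov': 47.8164, 'cx': 257.1406, 'cy': 193.958, 'k1': -0.0466, 'origin': [0.3395, -0.0621, 1.1828], 'rotation': [[0.0265, -0.989, 0.1458], [-0.9996, -0.0248, 0.0133], [-0.0096, -0.1461, -0.9892]]}
```

View pics/side0.png

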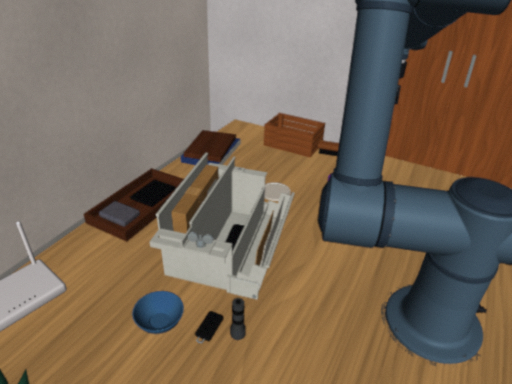

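View pics/top0.png

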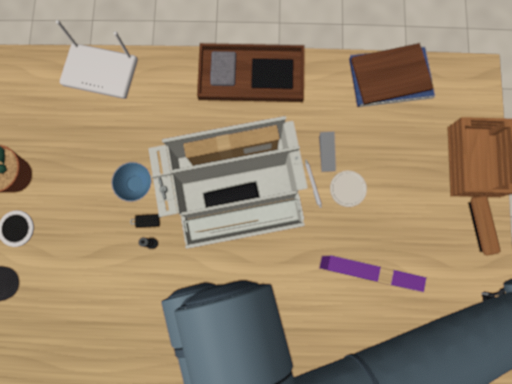

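The side view shows the organizer at about (215,225), with the nut near (203,240). In the top view it sits at about (235,180): left flange near (163,180), brown parcel near (232,145), divider running from (175,180) to (300,150). The purple look-alike is at (375,272). Next I take close crops.

Run:
```python
import cv2
a=cv2.imread("pics/top0.png")[105:255,130:320]; cv2.imwrite("pics/top0c.png",cv2.resize(a,None,fx=4,fy=4,interpolation=cv2.INTER_CUBIC))
a=cv2.imread("pics/side0.png")[145:305,140:310]; cv2.imwrite("pics/side0c.png",cv2.resize(a,None,fx=3.7,fy=3.7,interpolation=cv2.INTER_CUBIC))
```

```text
(no output)
```

View pics/top0c.png

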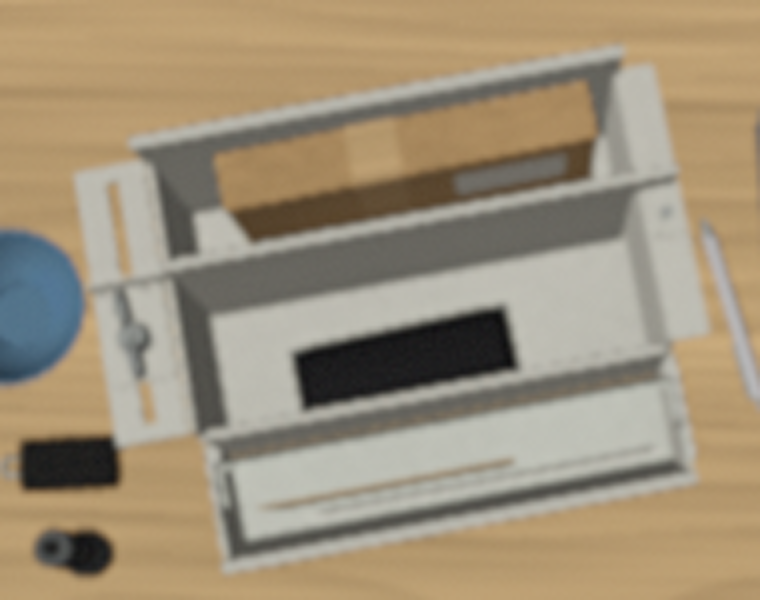

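View pics/side0c.png

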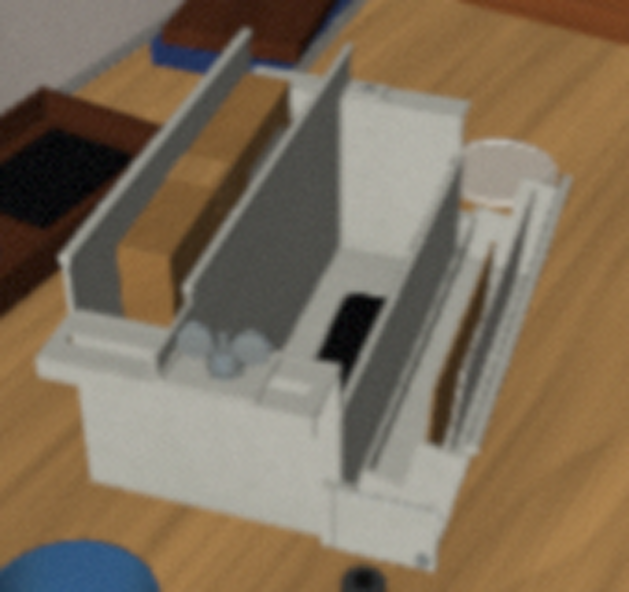

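```bash
cat > h.py <<'E'
import numpy as np,cv2
CAM={"side":dict(f=51.7084,cx=249.0344,cy=188.5199,k1=-0.0849,o=[0.1134,0.6976,0.7152],R=[[-0.88,-0.2782,0.3849],[-0.4743,0.4723,-0.743],[0.0249,-0.8364,-0.5476]]),
"top":dict(f=47.8164,cx=257.1406,cy=193.958,k1=-0.0466,o=[0.3395,-0.0621,1.1828],R=[[0.0265,-0.989,0.1458],[-0.9996,-0.0248,0.0133],[-0.0096,-0.1461,-0.9892]])}
def K(n):
    c=CAM[n];f=192/np.tan(np.radians(c['f']/2));return np.array([[f,0,c['cx']],[0,f,c['cy']],[0,0,1.]]),np.array([c['k1'],0,0,0,0.]),np.array(c['o']),np.array(c['R'])
def ray(n,p):
    k,d,o,R=K(n);u=cv2.undistortPoints(np.array([[p]],float),k,d)[0,0];v=R@np.r_[u,1];return o,v/np.linalg.norm(v)
def onz(n,p,z):
    o,v=ray(n,p);return o+v*(z-o[2])/v[2]
def proj(n,P):
    k,d,o,R=K(n);return cv2.projectPoints(np.atleast_2d(np.array(P,float)),cv2.Rodrigues(R.T)[0],-R.T@o,k,d)[0][:,0]
def tri(a,b):
    o1,v1=ray("side",a);o2,v2=ray("top",b)
    s=np.linalg.lstsq(np.c_[v1,-v2],o2-o1,rcond=None)[0];p,q=o1+v1*s[0],o2+v2*s[1];return (p+q)/2,np.linalg.norm(p-q)
try:
    yaw,t=np.load('org.npy')[0],np.load('org.npy')[1:3]
    Ro=np.array([[np.cos(yaw),-np.sin(yaw)],[np.sin(yaw),np.cos(yaw)]])
    def w2o(p): p=np.array(p,float);return np.r_[Ro.T@(p[:2]-t),p[2:]]*1000
    def o2w(p): p=np.array(p,float)/1000;return np.r_[Ro@p[:2]+t,p[2:]]
except FileNotFoundError: pass
E
cat > fit.py <<'E'
from h import *
T=lambda u,v:(130+(u-1.5)/4,105+(v-1.5)/4)
S=lambda u,v:(140+u/3.7,145+v/3.7)
L=[("top",T(75,173),(111,193,150)),("top",T(115,447),(-61,193,150)),("top",T(653,65),(111,-170,150)),("top",T(709,335),(-61,-170,150)),
("side",S(38,366),(111,193,150)),("side",S(468,101),(111,-170,150))]
src=np.array([l[2][:2] for l in L])/1000.; dst=np.array([onz(l[0],l[1],.150)[:2] for l in L])
A,B=src-src.mean(0),dst-dst.mean(0)
yaw=np.arctan2((A[:,0]*B[:,1]-A[:,1]*B[:,0]).sum(),(A*B).sum())
R=np.array([[np.cos(yaw),-np.sin(yaw)],[np.sin(yaw),np.cos(yaw)]]);t=dst.mean(0)-R@src.mean(0)
print(yaw,t,np.round(1000*(dst-(src@R.T+t)),1).tolist()); np.save('org.npy',np.r_[yaw,t])
E
python3 fit.py
python3 - <<'E'
from h import *
T=lambda u,v:(130+(u-1.5)/4,105+(v-1.5)/4)
S=lambda u,v:(140+u/3.7,145+v/3.7)
for n,p,z in [("nut tip",T(137,333),.179),("hub",T(133,340),.165)]: print(n,np.round(w2o(onz("top",p,z)),1))
for p in [T(170,268),T(675,178)]: print("div top?",np.round(w2o(onz("top",p,.185)),1), "ext",np.round(w2o(onz("top",T(92,290),.1705)),1))
for p in[T(130,143),T(620,48)]: print("backtop",np.round(w2o(onz("top",p,.194)),1))
for p in [T(215,155),T(587,83)]: print("parcel back top",np.round(w2o(onz("top",p,.170)),1))
for p in [T(222,212),T(597,137)]: print("parcel front top",np.round(w2o(onz("top",p,.170)),1))
for p in [T(230,567),T(693,480)]: print("bin",np.round(w2o(onz("top",p,.110)),1))
for p in [T(120,290),T(142,375)]: print("wing",np.round(w2o(onz("top",p,.171)),1))
print(tri(S(223,345),T(137,333)))
E
```

```text
0.08491365608470736 [0.49987547 0.01276945] [[5.6, 8.3], [8.6, -12.2], [51.8, 15.4], [54.8, -6.1], [-3.9, 14.0], [-117.0, -19.4]]
nut tip [ 10.  158.6 179. ]
hub [  8.4 164.2 165. ]
div top? [ 46.6 136.7 185. ] ext [ 39.2 186.8 170.5]
div top? [  82.7 -163.7  185. ] ext [ 39.2 186.8 170.5]
backtop [121.4 156.6 194. ]
backtop [ 161.5 -136.1  194. ]
parcel back top [117.6 110.5 170. ]
parcel back top [ 148.6 -116.4  170. ]
parcel front top [ 82.1 107.4 170. ]
parcel front top [ 114.6 -120.2  170. ]
bin [-127.6  120.1  110. ]
bin [ -90.8 -168.7  110. ]
wing [ 38.1 169.8 171. ]
wing [-13.9 158.  171. ]
(array([0.49790555, 0.17438175, 0.16602307]), np.float64(0.0012012494569300937))
```

```bash
sed -i 's/("side",S(468,101),(111,-170,150))/("side",S(470,101),(-61,-170,150)),("side",S(318,413),(-61,193,150))/' fit.py; python3 fit.py
cat > m.py <<'E'
from h import *
T=lambda u,v:(130+(u-1.5)/4,105+(v-1.5)/4)
S=lambda u,v:(140+u/3.7,145+v/3.7)
for n,p,z in [("nut tip",T(137,333),.179),("hub",T(133,340),.165)]: print(n,np.round(w2o(onz("top",p,z)),1))
for p in [T(170,268),T(675,178)]: print("div top?",np.round(w2o(onz("top",p,.185)),1), "ext",np.round(w2o(onz("top",T(92,290),.1705)),1))
for p in[T(130,143),T(620,48)]: print("backtop",np.round(w2o(onz("top",p,.194)),1))
for p in [T(215,155),T(587,83)]: print("parcel back top",np.round(w2o(onz("top",p,.170)),1))
for p in [T(222,212),T(597,137)]: print("parcel front top",np.round(w2o(onz("top",p,.170)),1))
for p in [T(230,567),T(693,480)]: print("bin",np.round(w2o(onz("top",p,.110)),1))
for p in [T(120,290),T(142,375)]: print("wing",np.round(w2o(onz("top",p,.171)),1))
for a,z in [((350,45),.185),((187,290),.185)]: print("side div",np.round(w2o(onz("side",S(*a),z)),1))
p,e=tri(S(223,345),T(137,333));print(np.round(w2o(p),1),e)
E
python3 m.py
```

```text
0.2215230133214697 [0.53053301 0.01107704] [[3.3, -1.0], [2.7, 1.7], [0.5, -1.4], [-0.0, 0.3], [-6.2, 4.8], [-1.8, 0.8], [1.4, -5.2]]
nut tip [  2.  164.1 179. ]
hub [  1.1 169.9 165. ]
div top? [ 35.3 137.5 185. ] ext [ 34.7 188.1 170.5]
div top? [  30.1 -165.1  185. ] ext [ 34.7 188.1 170.5]
backtop [112.1 147.  194. ]
backtop [ 111.9 -148.4  194. ]
parcel back top [102.1 101.8 170. ]
parcel back top [ 101.9 -127.2  170. ]
parcel front top [ 66.5 103.6 170. ]
parcel front top [  67.6 -126.3  170. ]
bin [-139.6  144.8  110. ]
bin [-142.5 -146.3  110. ]
wing [ 31.3 171.5 171. ]
wing [-21.8 166.8 171. ]
side div [  30.4 -163.1  185. ]
side div [ 32.3 147.7 185. ]
[  4.1 166.5 166. ] 0.0012012494569300937
```

```bash
python3 - <<'E'
from h import *
from workcell import bot
s=bot.read_state(); p=w2o(s['tcp_pos']); print(np.round(p,1))
R=np.array(s['orientation']); print("tool z yaw",np.degrees(np.arctan2(R[1,2],R[0,2])),"org",np.degrees(yaw))
tg=np.array([0,60,405]); d=tg-p; print("tool shift mm", -d[1],-d[2],d[0])
E
python3 -m pendant '[{"xyz":[0,0,0],"dr":[0,0.1525,0]},{"xyz":[0,0,0],"dr":[0,0.1525,0]}]' 85 20
```

```text
[-366.  -525.5  403.7]
tool z yaw 26.400502677159615 org 12.692333728340527
tool shift mm -585.5097359718629 -1.3254200454755392 365.9720467424524
time_s: 0.35
tcp_pos: [0.289, -0.5821, 0.404]
orientation: [[0.216, -0.0, 0.976], [-0.976, 0.001, 0.216], [-0.001, -1.0, -0.0]]
force: [-1.2, -0.4, 0.8]
grip_width: 0.0846
```

```bash
python3 -m pendant '[{"xyz":[-0.244,0,0.1525],"dr":[0,0,0]},{"xyz":[-0.244,0,0.1525],"dr":[0,0,0]},{"xyz":[-0.244,0,0.1525],"dr":[0,0,0]},{"xyz":[-0.244,0,0.1525],"dr":[0,0,0]},{"xyz":[-0.244,0,0.1525],"dr":[0,0,0]},{"xyz":[-0.244,0,0.1525],"dr":[0,0,0]},{"xyz":[-0.244,0,0.1525],"dr":[0,0,0]},{"xyz":[-0.244,0,0.1525],"dr":[0,0,0]},{"xyz":[-0.244,0,0.1525],"dr":[0,0,0]},{"xyz":[-0.244,0,0.1525],"dr":[0,0,0]},{"xyz":[-0.244,0,0.1525],"dr":[0,0,0]},{"xyz":[-0.244,0,0.1525],"dr":[0,0,0]}]'
cat > st.py <<'E'
from h import *
from workcell import bot
s=bot.read_state(); p=w2o(s['tcp_pos']); R=np.array(s['orientation'])
F=Ro.T@np.array(s['force'])[:2]
print("t",round(s['time_s'],2),"org TCP",np.round(p,1),"dyaw",round(np.degrees(np.arctan2(R[1,2],R[0,2])-yaw),2),"tilt",np.round(R[2],3),"Forg",np.round(F,1),round(s['force'][2],1),"q",np.round(s['qpos'],2))
E
python3 st.py
```

```text
time_s: 1.85
tcp_pos: [0.5178, 0.0714, 0.4044]
orientation: [[0.22, -0.0, 0.976], [-0.976, -0.0, 0.22], [0.0, -1.0, -0.0]]
force: [0.7, -0.3, 0.5]
grip_width: 0.085
t 1.85 org TCP [  0.8  61.7 404.4] dyaw -0.01 tilt [ 0. -1. -0.] Forg [ 0.6 -0.4] 0.5 q [-0.08 -0.06  1.88 -0.    1.32  1.27]
```

Very accurate. I check the fingers in both views before descending.

```bash
cat > pic.py <<'E'
import sys,cv2
from workcell import bot
n,tag,x0,y0,x1,y1=sys.argv[1],sys.argv[2],*map(int,sys.argv[3:7])
a=bot.camera(n)["pixels"]; cv2.imwrite(f"pics/{tag}_full.png",a)
a=a[y0:y1,x0:x1]; k=min(800/a.shape[1],600/a.shape[0]); cv2.imwrite(f"pics/{tag}.png",cv2.resize(a,None,fx=k,fy=k,interpolation=cv2.INTER_CUBIC)); print("scale",k)
E
python3 pic.py side s1 140 100 340 250
```

```text
scale 4.0
```

View pics/s1.png

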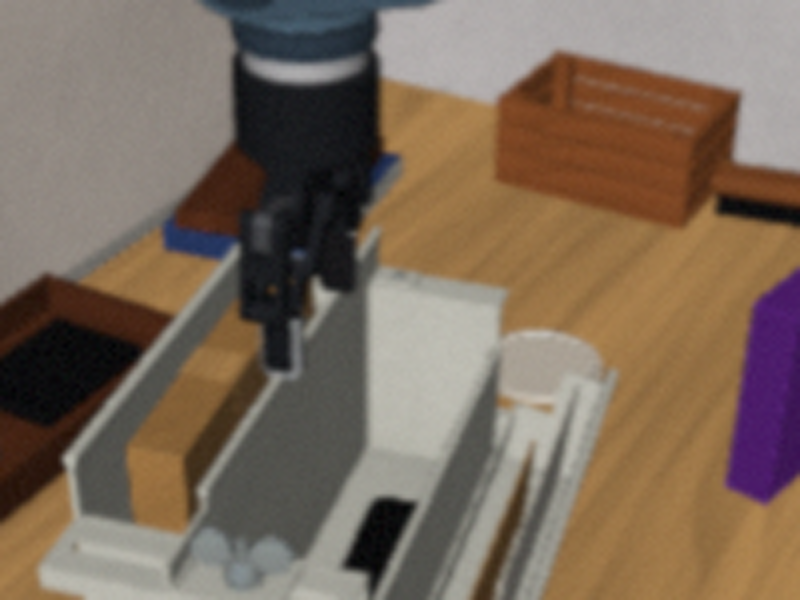

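Run:
```python
from h import *
for z in (231,244):
  for x in(-10.2,11.8): print(z,x,np.round((proj("side",[o2w([x,112,z])])[0]-[140,100])*4,0))
```

```text
231 -10.2 [297. 401.]
231 11.8 [259. 394.]
244 -10.2 [297. 381.]
244 11.8 [258. 373.]
```

```bash
python3 -m pendant '[{"xyz":[0,0.19,0],"dr":[0,0,0]},{"xyz":[0,0.19,0],"dr":[0,0,0]},{"xyz":[0,0,0.05],"dr":[0,0,0]},{"xyz":[0,0,0.05],"dr":[0,0,0]}]'; python3 st.py
python3 -m pendant '[{"xyz":[0,0,0.03],"dr":[0,0,0]},{"xyz":[0,0,0.03],"dr":[0,0,0]},{"xyz":[0,0,0.03],"dr":[0,0,0]},{"xyz":[0,0,0.03],"dr":[0,0,0]},{"xyz":[0,0,0.03],"dr":[0,0,0]}]'; python3 st.py
```

```text
time_s: 2.4
tcp_pos: [0.5384, 0.0738, 0.3302]
orientation: [[0.219, 0.002, 0.976], [-0.976, -0.0, 0.219], [0.001, -1.0, 0.002]]
force: [0.4, -0.3, 0.5]
grip_width: 0.0848
t 2.4 org TCP [ 21.4  59.5 330.2] dyaw -0.03 tilt [ 0.001 -1.     0.002] Forg [ 0.3 -0.4] 0.5 q [-0.07  0.08  1.89  0.    1.17  1.28]
time_s: 3.02
tcp_pos: [0.5669, 0.0801, 0.3302]
orientation: [[0.219, -0.0, 0.976], [-0.976, -0.001, 0.219], [0.001, -1.0, -0.001]]
force: [-7.1, -2.0, 2.9]
grip_width: 0.0849
t 3.02 org TCP [ 50.7  59.4 330.2] dyaw -0.05 tilt [ 0.001 -1.    -0.001] Forg [-7.3 -0.4] 2.9 q [-0.06  0.15  1.82 -0.    1.18  1.29]
```

```bash
python3 -m pendant '[{"xyz":[0,0,0.015],"dr":[0,0,0]},{"xyz":[0,0,0.01],"dr":[0,0,0]},{"xyz":[0,0,0],"dr":[0,0,0]}]'; python3 st.py
```

```text
time_s: 3.4
tcp_pos: [0.5717, 0.0812, 0.3302]
orientation: [[0.219, -0.0, 0.976], [-0.976, -0.001, 0.219], [0.001, -1.0, -0.001]]
force: [-6.6, -2.1, 2.0]
grip_width: 0.0849
t 3.4 org TCP [ 55.6  59.4 330.2] dyaw -0.05 tilt [ 0.001 -1.    -0.001] Forg [-6.9 -0.6] 2.0 q [-0.06  0.16  1.8  -0.    1.18  1.3 ]
```

```bash
python3 -m pendant '[{"xyz":[0,0,0.01],"dr":[0,0,0]},{"xyz":[0,0,0],"dr":[0,0,0]}]'; python3 st.py
```

```text
time_s: 3.65
tcp_pos: [0.5736, 0.0816, 0.3302]
orientation: [[0.219, -0.0, 0.976], [-0.976, -0.001, 0.219], [0.001, -1.0, -0.001]]
force: [-5.4, -1.4, 1.7]
grip_width: 0.085
t 3.65 org TCP [ 57.5  59.4 330.2] dyaw -0.05 tilt [ 0.001 -1.    -0.001] Forg [-5.6 -0.1] 1.7 q [-0.05  0.16  1.8  -0.    1.18  1.3 ]
```

```bash
python3 -m pendant '[{"xyz":[0,0,0.01],"dr":[0,0,0]},{"xyz":[0,0,0],"dr":[0,0,0]}]'; python3 st.py
```

```text
time_s: 3.9
tcp_pos: [0.575, 0.0819, 0.3301]
orientation: [[0.219, -0.004, 0.976], [-0.976, -0.002, 0.219], [0.001, -1.0, -0.004]]
force: [-11.1, -3.3, 5.9]
grip_width: 0.0849
t 3.9 org TCP [ 59.   59.3 330.1] dyaw -0.06 tilt [ 0.001 -1.    -0.004] Forg [-11.6  -0.8] 5.9 q [-0.05  0.16  1.79 -0.    1.19  1.3 ]
```

```bash
python3 -m pendant '[{"xyz":[0,0,0.01],"dr":[0,0,0]},{"xyz":[0,0,0],"dr":[0,0,0]}]'; python3 st.py
```

```text
time_s: 4.15
tcp_pos: [0.576, 0.0822, 0.33]
orientation: [[0.219, -0.009, 0.976], [-0.976, -0.003, 0.219], [0.001, -1.0, -0.01]]
force: [-20.4, -5.2, 11.0]
grip_width: 0.0852
t 4.15 org TCP [ 60.   59.3 330. ] dyaw -0.06 tilt [ 0.001 -1.    -0.01 ] Forg [-21.   -0.6] 11.0 q [-0.05  0.17  1.79 -0.    1.19  1.3 ]
```

```bash
python3 -m pendant '[{"xyz":[0,0,-0.1],"dr":[0,0,0]},{"xyz":[0,-0.2,-0.15],"dr":[0,0,0]},{"xyz":[-0.2,0,-0.05],"dr":[0,0,0]},{"xyz":[-0.25,0,0],"dr":[0,0,0]},{"xyz":[-0.25,0,0],"dr":[0,0,0]}]'; python3 st.py;python3 pic.py side s2 130 110 330 260; python3 pic.py top t2 120 95 320 245
```

```text
time_s: 4.78
tcp_pos: [0.4882, 0.2075, 0.3712]
orientation: [[0.219, 0.005, 0.976], [-0.976, 0.001, 0.219], [0.0, -1.0, 0.005]]
force: [-0.0, -0.9, -0.5]
grip_width: 0.0852
t 4.78 org TCP [  1.9 200.9 371.2] dyaw -0.07 tilt [ 0.    -1.     0.005] Forg [-0.2 -0.9] -0.5 q [ 0.19 -0.    1.89  0.    1.25  1.54]
scale 4.0
scale 4.0
```

View pics/s2.png

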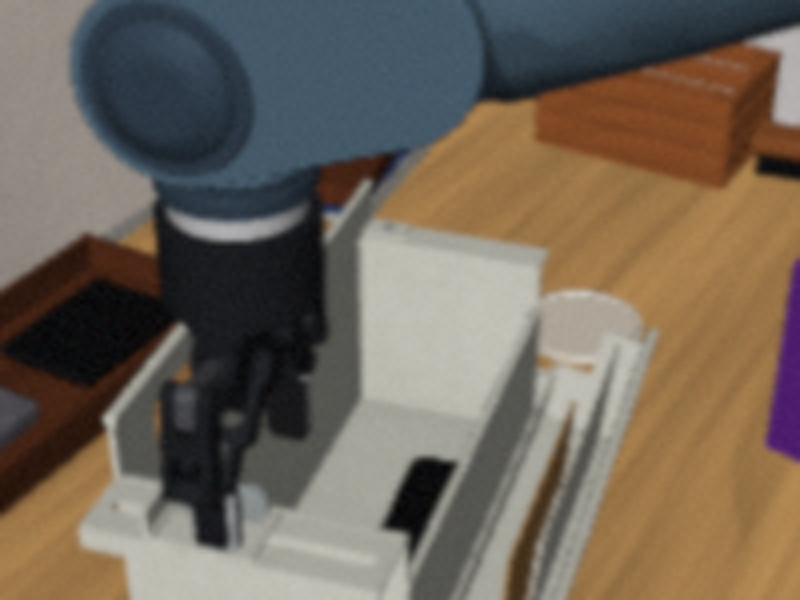

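View pics/t2.png

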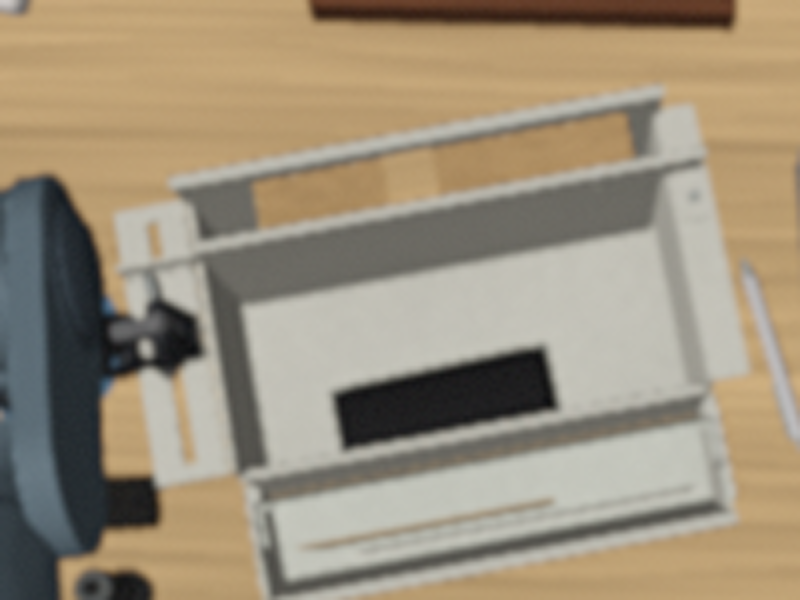

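```bash
python3 -m pendant '[{"xyz":[-0.03,0.05,-0.11],"dr":[0,0,0]},{"xyz":[0,0.15,0],"dr":[0,0,0]},{"xyz":[0,0.085,0],"dr":[0,0,0]},{"xyz":[0,0,0],"dr":[0,0,0]}]'; python3 st.py
```

```text
time_s: 5.38
tcp_pos: [0.4658, 0.207, 0.3118]
orientation: [[0.219, 0.0, 0.976], [-0.976, -0.0, 0.219], [0.0, -1.0, 0.0]]
force: [0.2, -0.0, 0.5]
grip_width: 0.0853
t 5.38 org TCP [-20.1 205.4 311.8] dyaw -0.05 tilt [ 0. -1.  0.] Forg [ 0.2 -0.1] 0.5 q [ 0.2   0.02  1.98 -0.    1.13  1.55]
```

```bash
for i in 1; do python3 -m pendant '[{"xyz":[0,0.005,0],"dr":[0,0,0]},{"xyz":[0,0.005,0],"dr":[0,0,0]}]'; python3 st.py; done
```

```text
time_s: 5.62
tcp_pos: [0.4655, 0.2072, 0.3103]
orientation: [[0.219, 0.001, 0.976], [-0.976, 0.0, 0.219], [0.0, -1.0, 0.001]]
force: [0.0, -0.8, 7.0]
grip_width: 0.085
t 5.62 org TCP [-20.4 205.6 310.3] dyaw -0.03 tilt [ 0.    -1.     0.001] Forg [-0.1 -0.7] 7.0 q [ 0.2   0.02  1.99 -0.    1.13  1.55]
```

```bash
python3 -m pendant '[{"xyz":[0,0.005,0],"dr":[0,0,0]},{"xyz":[0,0.005,0],"dr":[0,0,0]}]' | tail -2; python3 st.py
```

```text
force: [-8.4, -2.3, 17.3]
grip_width: 0.0848
t 5.88 org TCP [-20.1 205.7 310.2] dyaw -0.03 tilt [ 0.001 -1.     0.001] Forg [-8.7 -0.4] 17.3 q [ 0.2   0.03  1.99 -0.    1.13  1.55]
```

```bash
python3 -m pendant '[{"xyz":[0.035,-0.13,0],"dr":[0,0,0]},{"xyz":[0,0,0],"dr":[0,0,0]}]' | tail -2; python3 st.py
cat > orb.py <<'E'
import sys,numpy as np
# wing angle list (deg) -> TCP org targets and row units from given start
N=np.array([37,171.]);
def c(b,s=18,gap=0):
    b=np.radians(b);u=np.array([np.cos(b),np.sin(b)]);n=np.array([np.sin(b),-np.cos(b)])
    return N+s*u-(3.5+11*abs(n[0])+7.25*abs(n[1])+gap)*n+[0,49.75]
if __name__=="__main__":
    p=np.array([float(sys.argv[1]),float(sys.argv[2])])
    for b in np.arange(float(sys.argv[3]),float(sys.argv[4])-.1,-15):
        q=c(b);d=q-p;print(b,np.round(q,1),"row",np.round([-d[1]/200,d[0]/200],4));p=q
E
python3 orb.py 20 199 185 90
```

```text
force: [0.2, -0.1, 1.4]
grip_width: 0.0854
t 6.12 org TCP [-19.9 198.6 335.8] dyaw -0.05 tilt [ 0.    -1.     0.005] Forg [ 0.2 -0.2] 1.4 q [ 0.18 -0.01  1.97  0.    1.18  1.53]
185.0 [ 20.1 207.5] row [-0.0427  0.0004]
170.0 [ 17.1 211.5] row [-0.0199 -0.015 ]
155.0 [ 14.5 215. ] row [-0.0175 -0.0131]
140.0 [ 12.8 220. ] row [-0.0248 -0.0081]
125.0 [ 13.  225.9] row [-0.0298  0.0009]
110.0 [ 15.5 232.1] row [-0.0308  0.0125]
95.0 [ 20.4 237.4] row [-0.0264  0.0244]
```

```bash
python3 -m pendant '[{"xyz":[0,0.0105,0],"dr":[0,0,0]},{"xyz":[0,0,0.1],"dr":[0,0,0]},{"xyz":[0,0,0.1],"dr":[0,0,0]},{"xyz":[0,0,0],"dr":[0,0,0]}]' | tail -2; python3 st.py; python3 pic.py side s3 130 160 280 272; python3 pic.py top t3 120 120 240 210
```

```text
force: [-0.2, 0.3, -0.1]
grip_width: 0.0847
t 6.62 org TCP [ 19.5 198.8 330.2] dyaw -0.02 tilt [-0.    -1.    -0.002] Forg [-0.1  0.3] -0.1 q [0.19 0.09 1.88 0.   1.18 1.53]
scale 5.333333333333333
scale 6.666666666666667
```

View pics/s3.png

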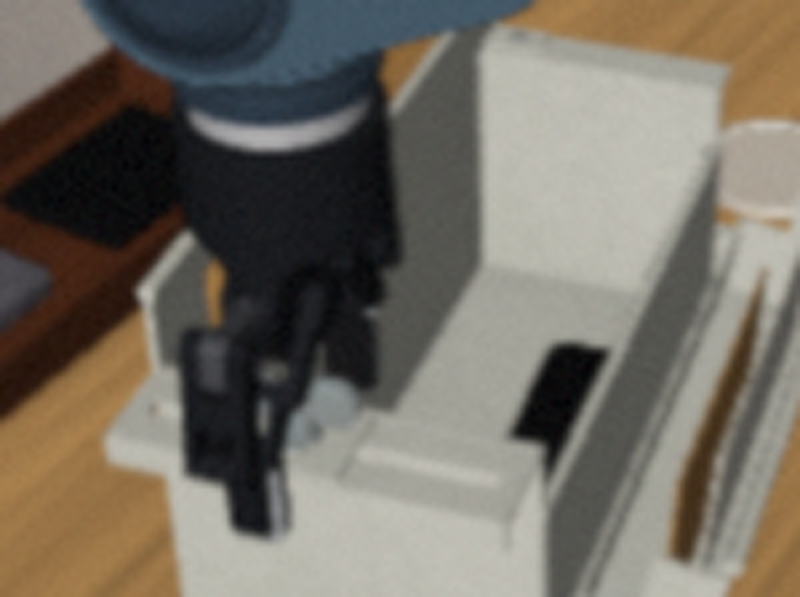

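View pics/t3.png

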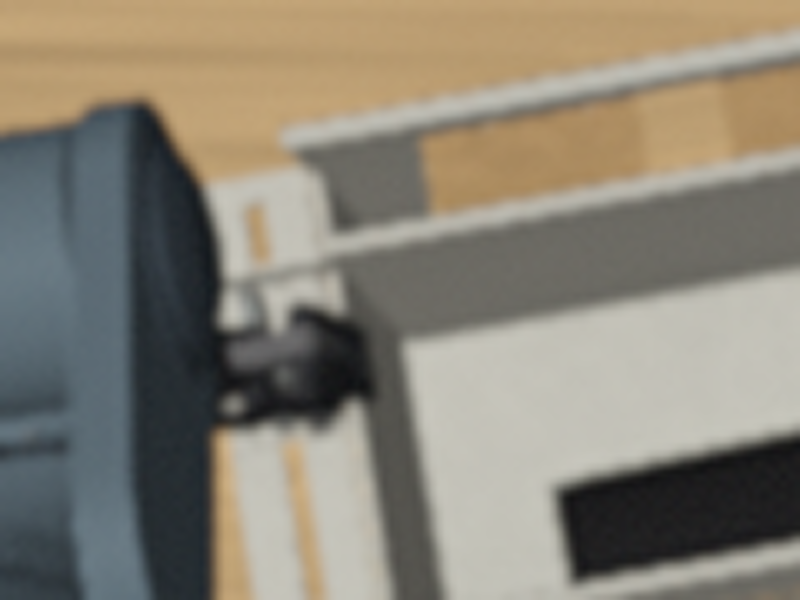

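```bash
python3 -m pendant '[{"xyz":[0,-0.0175,0],"dr":[0,0,0]},{"xyz":[-0.043,0,0.0],"dr":[0,0,0]},{"xyz":[-0.02,0,-0.015],"dr":[0,0,0]},{"xyz":[-0.0175,0,-0.013],"dr":[0,0,0]},{"xyz":[-0.025,0,-0.008],"dr":[0,0,0]}]' | tail -2; python3 st.py; python3 pic.py side s4 130 160 280 272
```

```text
force: [0.9, -1.2, -1.2]
grip_width: 0.0851
t 7.35 org TCP [ 11.7 220.1 335. ] dyaw -0.02 tilt [ 0. -1. -0.] Forg [ 0.7 -1.4] -1.2 q [ 0.22  0.07  1.89 -0.    1.18  1.57]
scale 5.333333333333333
```

View pics/s4.png

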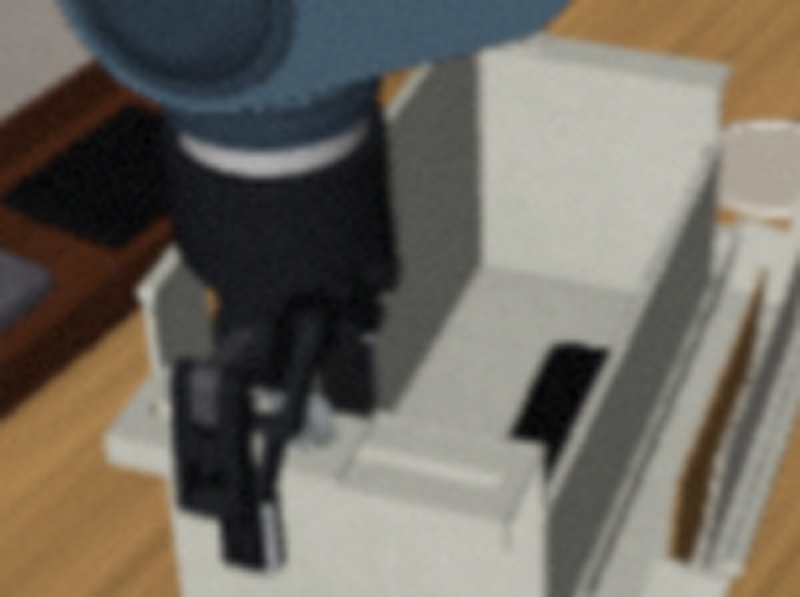

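```bash
python3 orb.py 11.7 220.1 125 20
```

```text
125.0 [ 13.  225.9] row [-0.0292  0.0066]
110.0 [ 15.5 232.1] row [-0.0308  0.0125]
95.0 [ 20.4 237.4] row [-0.0264  0.0244]
80.0 [ 24.8 241.2] row [-0.0191  0.0219]
65.0 [ 29.6 244.1] row [-0.0143  0.0243]
50.0 [ 35.9 245.2] row [-0.0057  0.0312]
35.0 [ 42.7 244. ] row [0.0061 0.0342]
20.0 [ 49.1 240.1] row [0.0192 0.0319]
```

```bash
python3 -m pendant '[{"xyz":[-0.029,0.005,0.0065],"dr":[0,0,0]},{"xyz":[-0.031,0,0.0125],"dr":[0,0,0]},{"xyz":[-0.0265,0,0.0245],"dr":[0,0,0]},{"xyz":[-0.019,0,0.022],"dr":[0,0,0]},{"xyz":[-0.0145,0,0.0245],"dr":[0,0,0]},{"xyz":[-0.0055,0,0.031],"dr":[0,0,0]}]' | tail -2; python3 st.py; python3 pic.py side s5 130 160 280 272;  python3 pic.py top t5 120 120 240 210
```

```text
force: [-1.6, -0.8, -0.2]
grip_width: 0.0851
t 8.15 org TCP [ 36.6 245.2 334.1] dyaw -0.01 tilt [-0. -1. -0.] Forg [-1.7 -0.4] -0.2 q [0.27 0.14 1.81 0.   1.19 1.62]
scale 5.333333333333333
scale 6.666666666666667
```

View pics/s5.png

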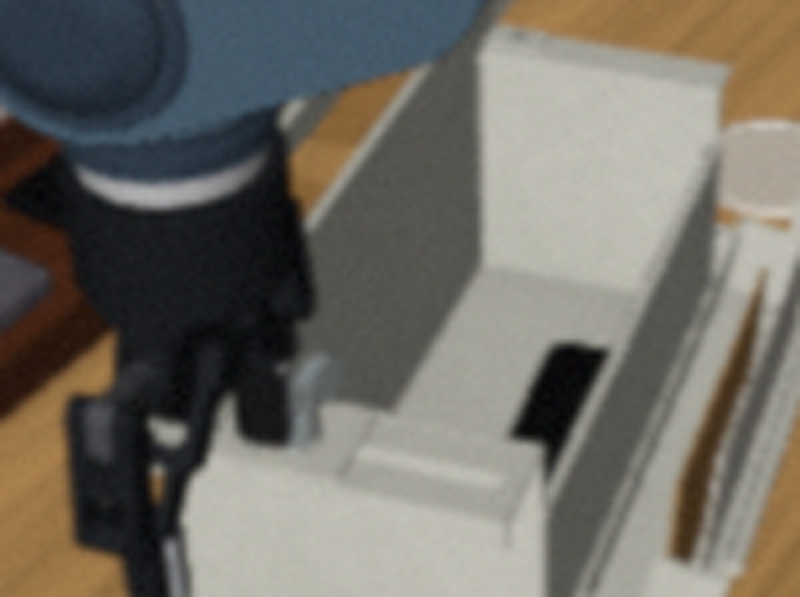

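View pics/t5.png

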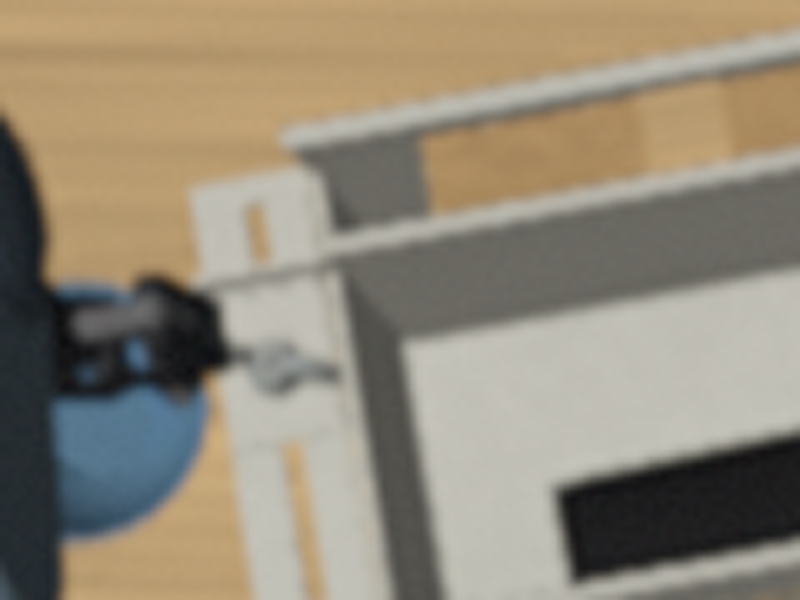

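```bash
python3 orb.py 36.6 245.2 35 -90
```

```text
35.0 [ 42.7 244. ] row [0.0061 0.0306]
20.0 [ 49.1 240.1] row [0.0192 0.0319]
5.0 [ 53.9 234. ] row [0.0309 0.0241]
-10.0 [ 56.9 230. ] row [0.0199 0.015 ]
-25.0 [ 59.5 226.5] row [0.0175 0.0131]
-40.0 [ 61.2 221.5] row [0.0248 0.0081]
-55.0 [ 61.  215.6] row [ 0.0298 -0.0009]
-70.0 [ 58.5 209.4] row [ 0.0308 -0.0125]
-85.0 [ 53.6 204.1] row [ 0.0264 -0.0244]
```

```bash
python3 -m pendant '[{"xyz":[0.006,0,0.0305],"dr":[0,0,0]},{"xyz":[0.019,0,0.032],"dr":[0,0,0]},{"xyz":[0.031,0,0.024],"dr":[0,0,0]},{"xyz":[0.02,0,0.015],"dr":[0,0,0]},{"xyz":[0.0175,0,0.013],"dr":[0,0,0]},{"xyz":[0.025,0,0.008],"dr":[0,0,0]}]' | tail -2; python3 st.py; python3 pic.py side s6 130 160 280 272;  python3 pic.py top t6 120 120 240 210
```

```text
force: [-0.1, 1.9, 0.6]
grip_width: 0.0851
t 9.0 org TCP [ 60.8 221.1 334.1] dyaw -0.01 tilt [-0. -1. -0.] Forg [0.3 1.9] 0.6 q [0.23 0.18 1.76 0.   1.19 1.58]
scale 5.333333333333333
scale 6.666666666666667
```

View pics/s6.png

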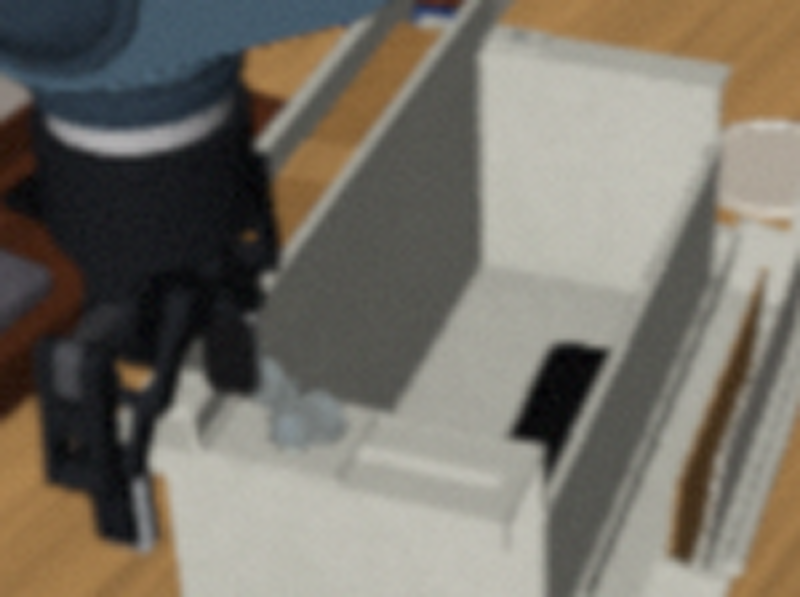

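View pics/t6.png

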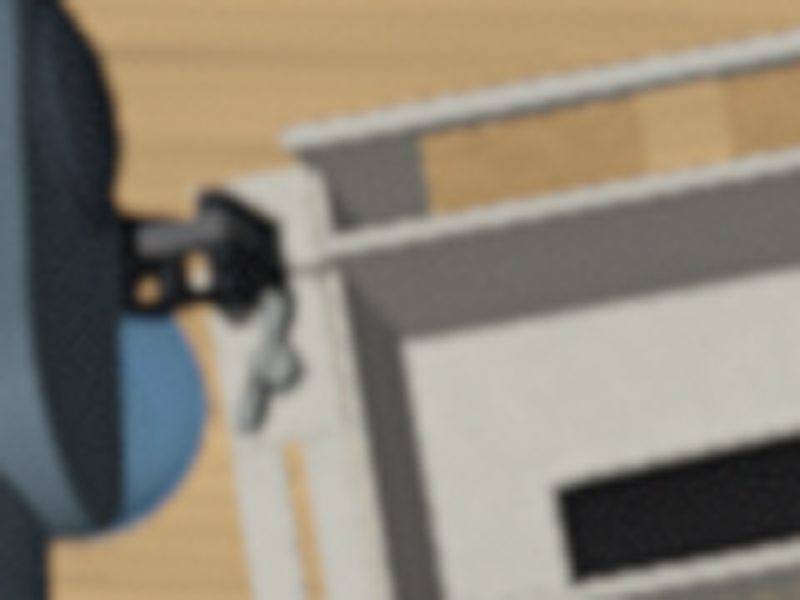

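```bash
sed -i 's/gap=0/gap=-3/' orb.py; python3 orb.py 60.8 221.1 -40 -180
```

```text
-40.0 [ 59.2 219.2] row [ 0.0093 -0.0079]
-55.0 [ 58.5 213.8] row [ 0.0269 -0.0035]
-70.0 [ 55.7 208.4] row [ 0.0273 -0.0143]
-85.0 [ 50.6 203.9] row [ 0.0226 -0.0253]
-100.0 [ 46.3 200.8] row [ 0.0152 -0.0217]
-115.0 [ 41.7 198.7] row [ 0.0106 -0.0231]
-130.0 [ 35.8 198.2] row [ 0.0024 -0.0291]
-145.0 [ 29.6 200. ] row [-0.0088 -0.0314]
-160.0 [ 23.9 204.2] row [-0.021  -0.0285]
-175.0 [ 19.8 210.5] row [-0.0317 -0.0202]
```

```bash
python3 -m pendant '[{"xyz":[0.0095,0.002,-0.008],"dr":[0,0,0]},{"xyz":[0.027,0,-0.0035],"dr":[0,0,0]},{"xyz":[0.0275,0,-0.0145],"dr":[0,0,0]},{"xyz":[0.0225,0,-0.0255],"dr":[0,0,0]}]' | tail -2; python3 st.py; python3 pic.py side s7 130 160 280 272;  python3 pic.py top t7 120 120 240 210
```

```text
force: [2.6, 1.3, -0.5]
grip_width: 0.0847
t 9.6 org TCP [ 50.3 203.5 333.7] dyaw -0.01 tilt [ 0.    -1.     0.001] Forg [2.8 0.7] -0.5 q [ 0.2   0.15  1.8  -0.    1.19  1.55]
scale 5.333333333333333
scale 6.666666666666667
```

View pics/s7.png

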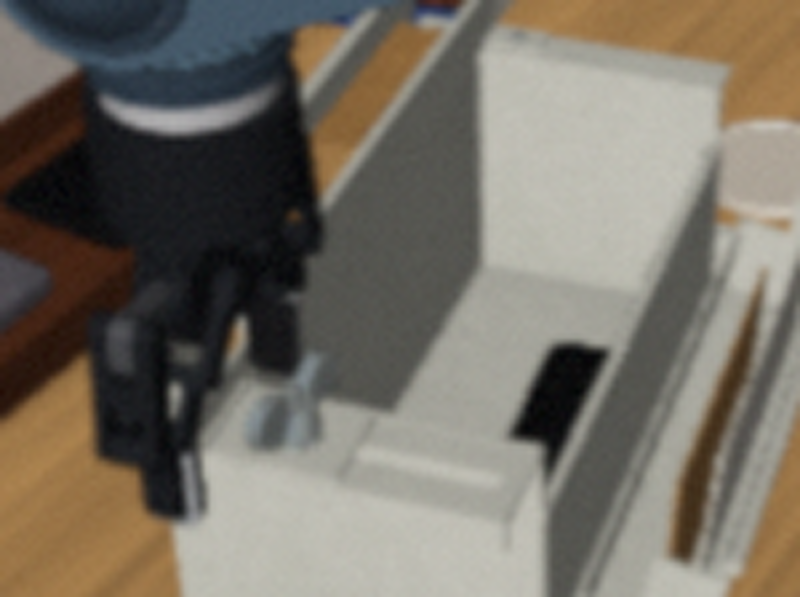

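View pics/t7.png

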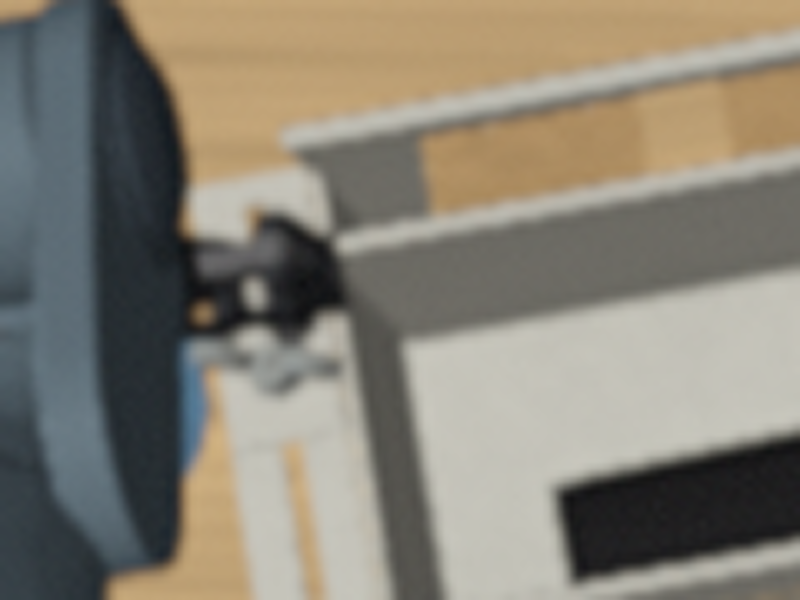

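```bash
python3 orb.py 50.3 203.5 -100 -176; python3 -m pendant '[{"xyz":[0.0135,0,-0.02],"dr":[0,0,0]},{"xyz":[0.0105,0,-0.023],"dr":[0,0,0]},{"xyz":[0.0025,0,-0.029],"dr":[0,0,0]},{"xyz":[-0.009,0,-0.0315],"dr":[0,0,0]},{"xyz":[-0.021,0,-0.0285],"dr":[0,0,0]}]' | tail -2; python3 st.py; python3 pic.py side s8 130 160 280 272;  python3 pic.py top t8 120 120 240 210
```

```text
-100.0 [ 46.3 200.8] row [ 0.0133 -0.0201]
-115.0 [ 41.7 198.7] row [ 0.0106 -0.0231]
-130.0 [ 35.8 198.2] row [ 0.0024 -0.0291]
-145.0 [ 29.6 200. ] row [-0.0088 -0.0314]
-160.0 [ 23.9 204.2] row [-0.021  -0.0285]
-175.0 [ 19.8 210.5] row [-0.0317 -0.0202]
force: [1.6, -0.9, 0.4]
grip_width: 0.0849
t 10.32 org TCP [ 23.5 204.8 333.6] dyaw -0.02 tilt [ 0.    -1.    -0.001] Forg [ 1.3 -1.3] 0.4 q [ 0.2   0.09  1.87 -0.    1.18  1.55]
scale 5.333333333333333
scale 6.666666666666667
```

View pics/s8.png

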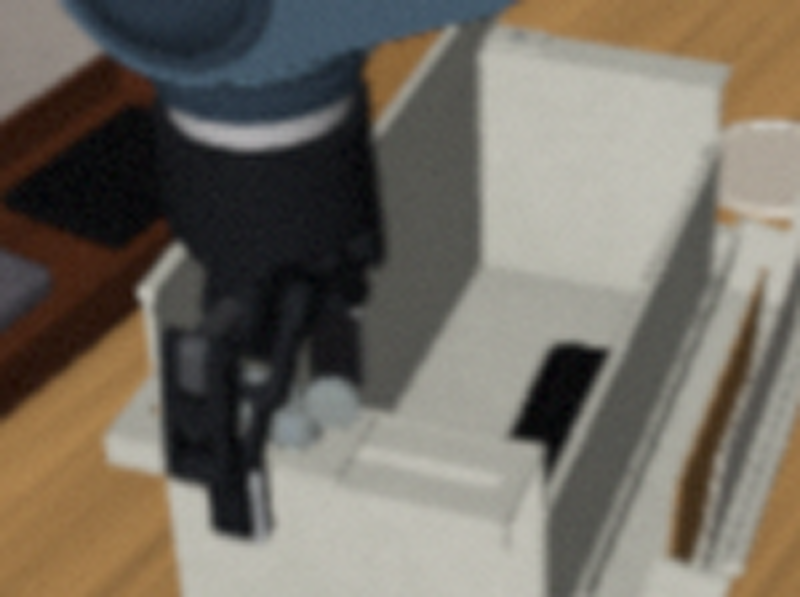

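View pics/t8.png

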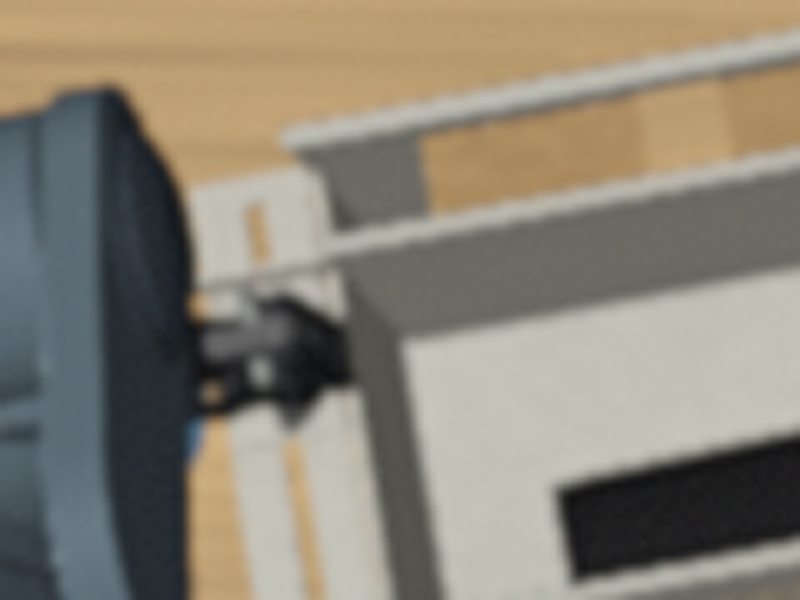

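```bash
python3 orb.py 23.5 204.8 -175 -271
```

```text
-175.0 [ 19.8 210.5] row [-0.0287 -0.0184]
-190.0 [ 17.6 214.5] row [-0.0197 -0.011 ]
-205.0 [ 15.7 217.7] row [-0.0163 -0.0094]
-220.0 [ 14.8 222.3] row [-0.0227 -0.0048]
-235.0 [ 15.5 227.7] row [-0.0269  0.0035]
-250.0 [ 18.3 233.1] row [-0.0273  0.0143]
-265.0 [ 23.4 237.6] row [-0.0226  0.0253]
```

```bash
python3 -m pendant '[{"xyz":[-0.0285,0,-0.0185],"dr":[0,0,0]},{"xyz":[-0.0195,0,-0.011],"dr":[0,0,0]},{"xyz":[-0.0165,0,-0.0095],"dr":[0,0,0]},{"xyz":[-0.0225,0,-0.005],"dr":[0,0,0]},{"xyz":[-0.027,0,0.0035],"dr":[0,0,0]},{"xyz":[-0.027,0,0.01],"dr":[0,0,0]}]' | tail -2; python3 st.py; python3 pic.py side s9 130 160 280 272;  python3 pic.py top t9 120 120 240 210
```

```text
force: [-0.6, -0.3, -0.5]
grip_width: 0.0849
t 11.18 org TCP [ 17.9 233.4 333.6] dyaw -0.01 tilt [-0. -1. -0.] Forg [-0.7 -0.2] -0.5 q [0.25 0.1  1.86 0.   1.18 1.6 ]
scale 5.333333333333333
scale 6.666666666666667
```

View pics/s9.png

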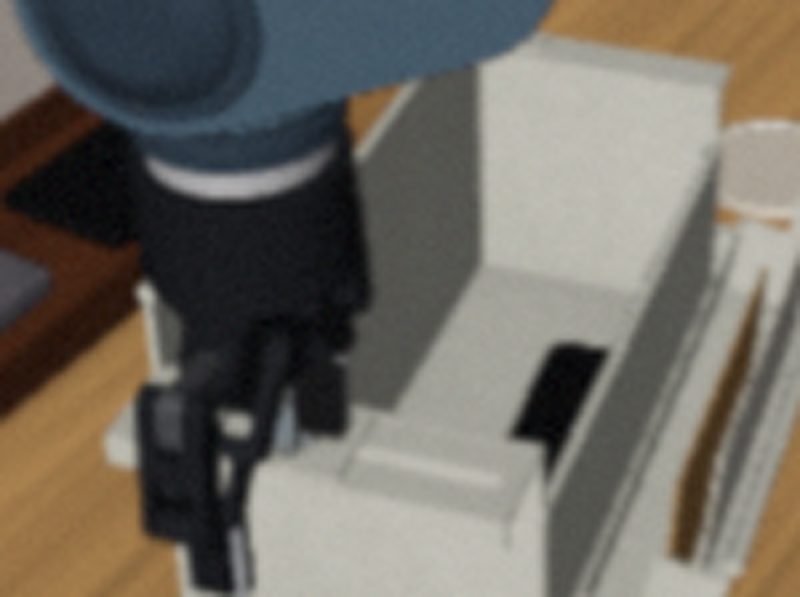

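View pics/t9.png

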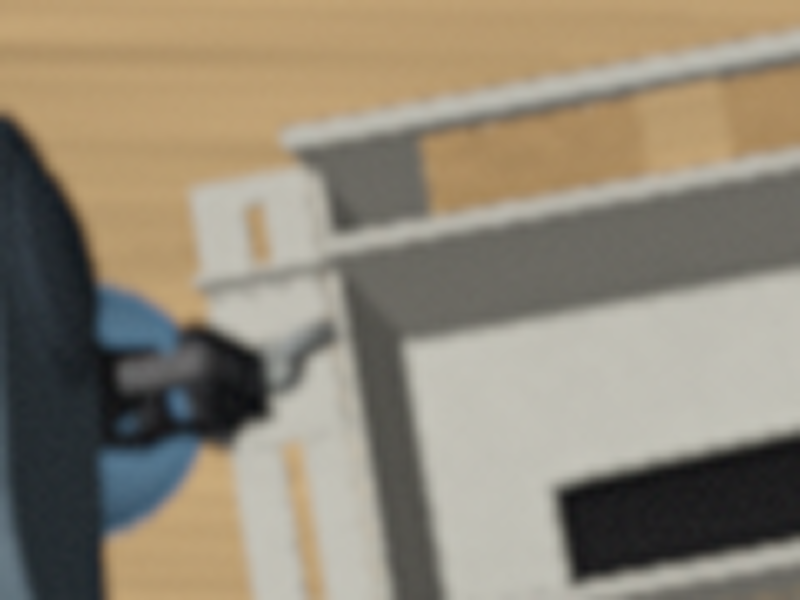

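```bash
python3 -m pendant '[{"xyz":[-0.0225,0,0.0145],"dr":[0,0,0]},{"xyz":[0,0,0.0125],"dr":[0,0,0]},{"xyz":[0,0,0],"dr":[0,0,0]}]' | tail -2; python3 st.py
```

```text
force: [-0.7, 0.4, -0.3]
grip_width: 0.0852
t 11.65 org TCP [ 23.6 237.4 333.7] dyaw -0.01 tilt [-0. -1.  0.] Forg [-0.6  0.6] -0.3 q [0.26 0.11 1.85 0.   1.18 1.61]
```

```bash
python3 -m pendant '[{"xyz":[0,0,0.01],"dr":[0,0,0]},{"xyz":[0,0,0],"dr":[0,0,0]}]' | tail -2; python3 st.py;python3 pic.py top t10 120 120 240 210
```

```text
force: [-4.4, 0.6, 2.0]
grip_width: 0.0847
t 11.9 org TCP [ 25.  237.4 333.5] dyaw -0.04 tilt [-0.    -1.    -0.002] Forg [-4.2  1.5] 2.0 q [0.26 0.11 1.84 0.   1.19 1.61]
scale 6.666666666666667
```

View pics/t10.png

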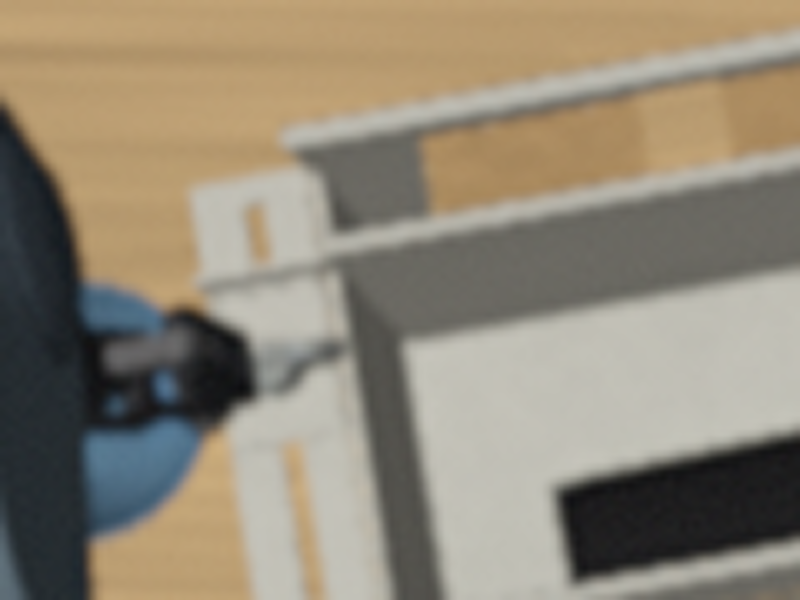

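```bash
python3 -m pendant '[{"xyz":[0,0,0.008],"dr":[0,0,0]},{"xyz":[0,0,0],"dr":[0,0,0]}]' | tail -2; python3 st.py
```

```text
force: [-9.3, -1.0, 4.6]
grip_width: 0.0854
t 12.2 org TCP [ 26.  237.5 333.3] dyaw -0.06 tilt [-0.    -1.    -0.006] Forg [-9.3  1.1] 4.6 q [0.26 0.12 1.84 0.   1.19 1.61]
```

```bash
python3 -m pendant '[{"xyz":[0,0,0.006],"dr":[0,0,0]},{"xyz":[0,0,0],"dr":[0,0,0]}]' | tail -2; python3 st.py
```

```text
force: [-14.0, -2.4, 7.6]
grip_width: 0.0846
t 12.45 org TCP [ 26.7 237.6 333.2] dyaw -0.08 tilt [-0.    -1.    -0.008] Forg [-14.2   0.7] 7.6 q [0.26 0.12 1.84 0.   1.19 1.61]
```

```bash
python3 -m pendant '[{"xyz":[0,0,-0.07],"dr":[0,0,0]},{"xyz":[0,-0.1,-0.05],"dr":[0,0,0]},{"xyz":[0,-0.25,0],"dr":[0,0,0]},{"xyz":[-0.1,-0.2,-0.2],"dr":[0,0,0]},{"xyz":[-0.1,0,-0.25],"dr":[0,0,0]},{"xyz":[0,0,-0.25],"dr":[0,0,0]},{"xyz":[0,0,0],"dr":[0,0,0]}]' | tail -2; python3 st.py; python3 pic.py side s11 120 130 320 280;  python3 pic.py top t11 120 105 320 255
```

```text
force: [0.2, -0.1, -0.0]
grip_width: 0.0854
t 13.32 org TCP [-138.4  277.7  443.6] dyaw 0.09 tilt [-0.    -1.     0.003] Forg [ 0.2 -0.1] -0.0 q [ 0.37 -0.37  2.07 -0.    1.44  1.72]
scale 4.0
scale 4.0
```

View pics/s11.png

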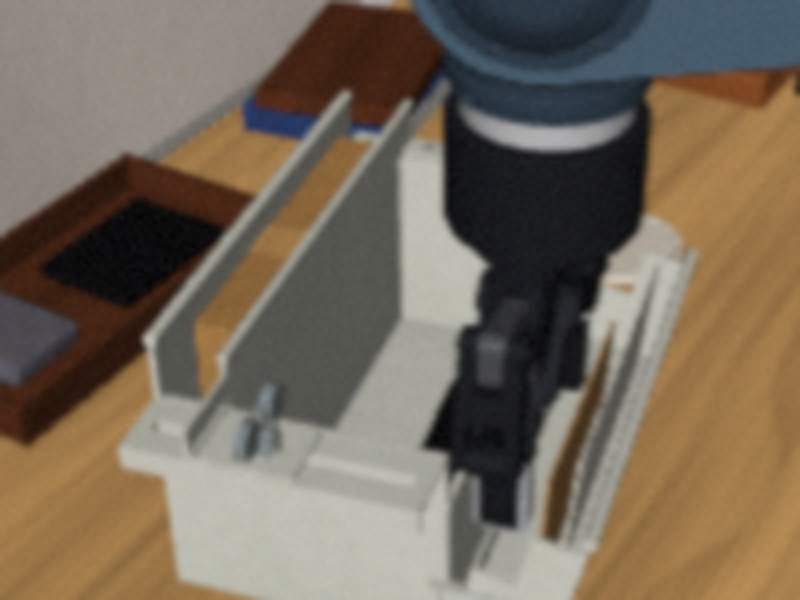

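View pics/t11.png

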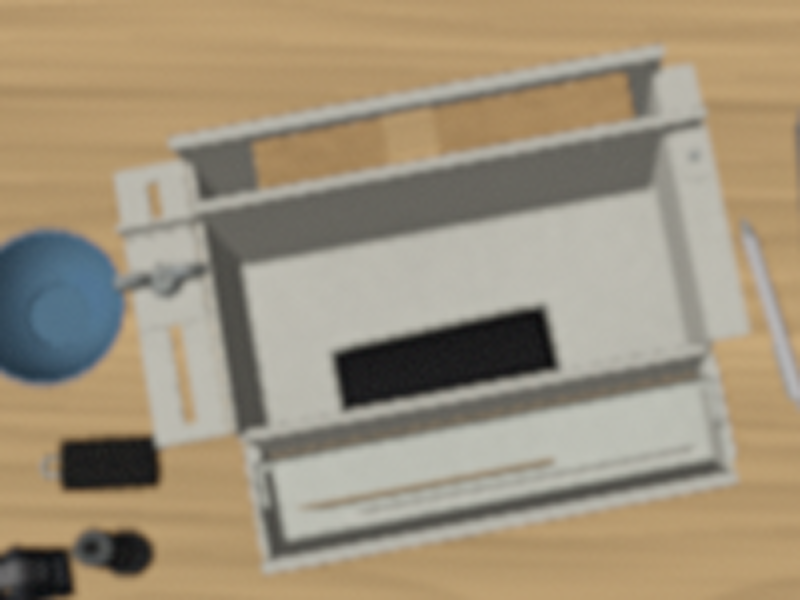

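```bash
python3 - <<'E'
from h import *
T=lambda u,v:(120+(u-1.5)/4,105+(v-1.5)/4)
for p in [T(205,212),T(700,121)]: print("div top",np.round(w2o(onz("top",p,.185)),1))
a,b=[w2o(onz("top",T(*p),.170)) for p in[(120,284),(205,268)]]; print("wings",np.round(a,1),np.round(b,1),np.degrees(np.arctan2(*(a-b)[:2])))
a=cv2.imread('pics/top0.png').astype(int);b=cv2.imread('pics/t11_full.png').astype(int)
d=(abs(a-b).max(2)>40).astype(np.uint8);n,_,st,c=cv2.connectedComponentsWithStats(d)
print([(s[:4].tolist(),int(s[4])) for s in st[1:] if s[4]>15])
E
python3 -c "
from workcell import bot
s=bot.read_state();print(s['time_s'],s['force']);print(bot.close_job())"
```

```text
div top [ 69.2 134.9 185. ]
div top [  65.9 -163.6  185. ]
wings [ 39.9 194.7 170. ] [ 39.4 143.  170. ] 0.4896677888745699
[([183, 124, 93, 19], 191), ([151, 134, 148, 50], 2703), ([271, 141, 6, 9], 37), ([159, 163, 3, 8], 18), ([159, 179, 9, 21], 88), ([5, 216, 134, 168], 13988), ([161, 278, 351, 106], 20154), ([207, 360, 55, 24], 999)]
13.425 [-1.01689716 -0.53150031 -0.57652119]
the job is handed in; nothing more can be done
None
```

I pushed the divider back until the parcel was snug and turned the wing nut clockwise to its stop. The job was handed in at 13.4 s, with no verdict reported.

- **Divider:** I pushed its top with the fingertips of the open gripper. Force held at about 5–7 N while it slid, then rose to 21 N at the stop. In the final pictures its top edge measures at organizer x = 66 to 69 mm, in line with the expected front face at 69 mm. The parcel fills the gap to the back panel.
- **Wing nut:** I pushed the same wing round about 455° with one fingertip, and nothing was pinched. It ended against a firm stop, with force rising to 14 N. In the last picture the wings lie within about 0.5° of parallel to the divider, which is the tight position. I could not check the nut's sink, so tightness rests on that stop, the alignment and the counted rotation.
- **Everything else:** Comparing the top pictures from start and end, the only changes outside the arm are at the divider, parcel and nut. The front bin, glasses case, fob, bowl, torch, pen, wedge and coaster look unmoved. The arm is clear and its force reading is near zero (about 1 N).
- **Disagreements:** On some strokes the wing angle read from the pictures differed from my plan by 10–25°, so I corrected from the measured pose each time. During one descent the finger came to rest about 3 mm low, and I raised it before pushing.

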